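Set the heating controller's handwheel to the long scale line and store it

ROBOT

A 6-joint arm with a two-finger parallel gripper is mounted at the origin on the work surface. World frame = base frame: x ahead of the robot, y to its left, z up, the work surface at z = 0. Lengths are in mm, angles in rad, forces in N, time in s.
With the tool pointing down it reaches from about 425 to 950 mm from the base axis. Payload 14.7 kg.
Tool frame: the origin (TCP) lies where the fingers leave the gripper's body, on its centre line; the fingertips stand 73 mm ahead of it and the grasp point (between the pads) lies 54 mm ahead of it; z points along the fingers, y is the line along which they close (so a half turn about z gives the same grasp; the last joint's range is limited). The gripper opens to 85 mm and grips with 20 to 120 N. Pads are 22 mm wide; open, the fingers measure 114 mm over their backs; the gripper's body (76 mm by 85 mm) begins 54 mm behind the grasp point. The pads swing forward as they close: fully open they stand 13 mm farther back than shut.
Start: joints at [1.281, 0.48, 1.596, -0, 1.065, -0.047], TCP at [156.25, 630.935, 303.897] pointing down, gripper open.
Joint ranges: [-2.75, 2.75], [-0.82, 2.05], [0.23, 2.67], [-1.56, 4.7], [0.09, 2.69], [-2.92, 2.92]. Speed limits (rad/s): [1.89, 1.89, 2.39, 3.01, 3.01, 3.01].

INTERFACE

Orientations are given as a rotation vector (axis times angle).
In Python, from workcell import robot gives the robot as it stands. The module is installed in compiled form; this text tells all that it offers.
- The arm moves only by the tool move_arm, never from a script. Its argument "targets" is one flat list of numbers, 7 for each row, row after row: the gripper's target within -1 to 1 (shut at 1, half-way at 0, fully open at -1), then the shift along the tool's x, y, z in cm, then the turn, a rotation vector about the tool's x, y, z in degrees. A call has 1 to 8 rows; each row is the pose to reach, as a shift and turn from the pose commanded when the call began, along the tool's axes at that moment; what a row does not reach only later rows make up. A row lasts 1/12 s, in which the tool goes at most 41.7 mm and 7.16 degrees, less where a joint would pass 70% of its speed; a pose out of reach is approached as far as the arm can. A call with a gripper value outside its range is refused whole. The fingers move at their own pace and stop on an object; "newtons" is the grip in N (left out, the last holds). Time passes only in rows, so rows that repeat a pose let the fingers close. It gives the time, the measured TCP pose, the force, the opening and the grip force at its end, in the units of the state.
- robot.sense(): the state, without advancing time (a new reading comes with each control period).
- robot.grab_frame(name): name is "side" or "top" or "wrist"; returns a dict with "img" (480x640x3 uint8, red, green, blue), "range_z" (480x640 float32, mm along the optical axis (not along the pixel's ray), 0 where there is no reading), "fx", "fy", "cx", "cy" (pixels), "T" (4x4, takes a point from camera to world coordinates); the wrist camera has in their place "mount" (4x4, takes a point from camera to tool coordinates, whose origin is the TCP and whose axes are the flange's). Camera axes: x right, y up, looking along -z (the intrinsics and any distortion apply to the point x, -y, -z); pixel columns grow to the right and rows downward; lengths in mm; the calibration is good to about 2 mm. The wrist camera is an equidistant fisheye: a pixel r from the principal point sees the ray r / f radians off the axis. A picture is of the moment at which its call begins: read the wrist's pose just before it.
- robot.finish_job(): hands the job in; it is judged then, once.
The state is a dict: "time": time; "qpos": joint angles; "joint_vel": joint speeds; "effort": joint torques, N m; "tool_pos": TCP position; "tcp_rot": TCP orientation; "wrist_force": force on the tool from outside, world axes, zero at the start; "ft_torque": the same for the moment, N m; "finger_gap": finger opening in mm; "grip_force": force on a finger pad.
Only numpy, scipy, OpenCV 4.12 (cv2) and the standard library are available. Lean on these libraries where they do the work, as an engineer would, in place of code of your own. Each camera call takes 0.05 s, during which the arm holds its last target. There are 200 camera calls.

TASK

On the heating controller lying on the carton, gently push the handwheel round by its upright stub with a fingertip, without squeezing the stub, until the white index mark on the wheel lines up with the one long line on the metal scale ring. Then press the round store button beside the wheel all the way down and let it come back up. Leave the controller where it lies, do not lift or shove it, do not press the button while the wheel is off its line, and leave the objects around it alone.

Things in the scene. Friction and masses are not known exactly. Their poses are not given: they have to be found in the camera images.
- controller: Heating controller, off-white housing 170 x 290 x 60 mm (its x, y, z), about 1.6 kg, lying loose and flat on a carton 80 mm high. Origin: centre of its underside, z up. The flat cover (60 mm up) takes y from -145 to +60 mm; beyond is an open wiring bay. Handwheel axis at x 0, y -65 mm; store button at x 0, y +34 mm.
- handwheel: Black flat disc, 100 mm wide, 10 mm thick, turning endlessly both ways about its vertical axis. No spring: it turns under about 1.5 N at the stub and stays where left. On top: an upright steel stub to push and, opposite it, one white index line running radially to the rim; a flat hub cap stands 2 mm above the disc. Origin on the axis at the disc's underside; x towards the index mark, z up.
- wheel_axis (a point): Point on the handwheel's axis, level with the top face of the disc (77 mm above the controller's underside).
- stub_top (a point): Centre of the top of the stub, a plain upright steel cylinder 14 mm in diameter that rises 25 mm above the disc's top face, 34 mm from the axis, diametrically opposite the index mark.
- index_mark (a point): Outer end of the white index line, 51 mm from the wheel's axis, level with the disc's top face; it turns with the wheel.
- long_line (a point): Inner end of the scale's long line, 51 mm from the wheel's axis, given at the height of the disc's top so that it meets the index mark when lined up. The scale is a metal ring round the wheel, 144 mm wide, face 11 mm below the disc's top, with 23 short lines (6 mm) every 15 degrees and one long thick line (18 x 3.6 mm), the target. Set differently each time; it does not turn under a finger.
- store (a joint): Travel of the round black store button (m): 0 when up, 0.006 when fully down. Spring-loaded, about 1.5 N to start and 5 N fully down; it comes back up by itself.
- store_top (a point): Centre of the top of the store button, 26 mm in diameter, in a grey housing 44 mm wide; the top stands about 22 mm above the cover.
- tape: Bystander: roll of yellow sealing tape, a ring 60 mm wide and 19 mm high, lying on the carton. Origin at the centre of its underside.
- nipple: Bystander: brass pipe nipple 33 mm wide and 40 mm high, standing on the carton. Origin at the centre of its underside.
- driver: Bystander: screwdriver lying on the bench.
- can: Bystander: white can 56 mm wide and 100 mm high, standing on the bench.

How it is judged (in metres and radians):
On the way, in this order (a step that is already met when the one before it is completed fails the run):
1. the index mark is lined up with the long scale line (distance between index_mark and long_line below 0.003 m and angular speed of handwheel below 0.1 rad/s and value of joint store below 0.0015 m), for 0.3 s.
2. the store button is pressed right down (distance between index_mark and long_line below 0.003 m and value of joint store above 0.0045 m), for 0.05 s.
At the end, for the whole second after the job is handed in: The index mark lies within 3 mm (about 3.4 degrees) of the long scale line, the wheel is still, the store button has been pressed to at least 4.5 of its 6 mm after that and is up again (within 1.5 mm), and the controller lies at rest within 20 mm of where it was (distance between index_mark and long_line below 0.003 m and angular speed of handwheel below 0.05 rad/s and value of joint store below 0.0015 m and distance of controller from where it was at the start of the episode below 0.02 m and linear speed of controller below 0.01 m/s); the robot touches nothing.
It fails at once if the store button is pressed while the index mark is off the long line (value of joint store above 0.003 m and not (distance between index_mark and long_line below 0.003 m)).
It fails at once if the handwheel or its stub is squeezed or shoved with more than 20 N (contact force between the fingers and handwheel above 20 N).
It fails at once if the controller is lifted, tipped or shoved by more than 20 mm (distance of any of controller, wheel_axis from where it was at the start of the episode above 0.02 m or angle between controller's own z axis and vertical above 0.1 rad).
It fails at once if a bystander object is moved by more than 20 mm (distance of any of tape, nipple, driver, can from where it was at the start of the episode above 0.02 m).
It also fails if it takes over 72 s, if anything falls off the work surface, if the arm or the gripper's body presses on something with over 40 N, if the wrist force passes 120 N, or if a joint passes its speed limit or range.

## Working session

There is one attempt and no reset: what is moved stays moved. The work goes in short steps, Python scripts to look and compute and a tool call to move; the robot and the scene stay as the last step left them, time stands still between calls to the robot, and variables do not carry over. Pictures are saved under pics/ and viewed, at most 10 in all, crops included, and the job is handed in when it is done.

Besides the shell and the picture viewer there is one more tool, called after "Call:" as name(argument=value, ...) on one line, values as JSON. move_arm: Moves the arm, as the interface text tells. Its arguments: {"type":"object","properties":{"targets":{"type":"array"},"newtons":{"type":"number"}},"required":["targets"]}

```bash
mkdir -p pics
cat > h.py <<'E'
import numpy as np, cv2
from workcell import robot
from scipy.spatial.transform import Rotation as R
def save(f,n): cv2.imwrite('pics/'+n,cv2.cvtColor(f['img'],cv2.COLOR_RGB2BGR))
def plane(f,uv,z):
    "cast pixel rays onto plane world z (pinhole cams)"
    uv=np.atleast_2d(uv).astype(float)
    d=np.c_[(uv[:,0]-f['cx'])/f['fx'],-(uv[:,1]-f['cy'])/f['fy'],-np.ones(len(uv))]@f['T'][:3,:3].T
    o=f['T'][:3,3]; return o+d*((z-o[2])/d[:,2])[:,None]
def proj(f,p):
    q=(np.atleast_2d(p)-f['T'][:3,3])@f['T'][:3,:3]
    return np.c_[f['cx']+f['fx']*q[:,0]/-q[:,2],f['cy']-f['fy']*q[:,1]/-q[:,2]]
E
python3 - <<'E'
from h import *
s=robot.sense();print(s)
for n in('top','side','wrist'):
    f=robot.grab_frame(n);save(f,n+'0.png');np.savez(n+'0.npz',**f)
    print(n,{k:np.round(v,3) for k,v in f.items() if k not in('img','range_z')})
a=[cv2.imread(f'pics/{n}0.png') for n in('top','side','wrist')]
E
```

```text
{'time': 0.0, 'qpos': array([ 1.28143214e+00,  4.80810361e-01,  1.59686545e+00, -2.96646227e-05,
        1.06513270e+00, -4.66225970e-02]), 'joint_vel': array([ 0.00082454,  0.00040185,  0.00137426,  0.00104905,  0.00029147,
       -0.00065401]), 'effort': array([-1.89702965e-03, -9.50650477e+01, -4.30159378e+01, -8.97155655e-05,
        1.25976582e-02,  2.53707583e-05]), 'tool_pos': array([156.14391341, 630.62562882, 303.28942653]), 'tcp_rot': array([-3.80318125e-01, -3.11830761e+00,  1.88968060e-03]), 'wrist_force': array([-0.36118779, -0.1837128 , -0.2354535 ]), 'ft_torque': array([ 0.05935211, -0.03362926, -0.02744609]), 'grip_force': 0.0, 'finger_gap': 85.35378157495737}
top {'fx': np.float64(533.055), 'fy': np.float64(533.055), 'cx': np.float64(313.052), 'cy': np.float64(238.466), 'T': array([[-2.500000e-02,  9.820000e-01, -1.860000e-01,  3.063220e+02],
       [-1.000000e+00, -2.700000e-02, -7.000000e-03,  2.041000e+01],
       [-1.200000e-02,  1.860000e-01,  9.830000e-01,  1.481036e+03],
       [ 0.000000e+00,  0.000000e+00,  0.000000e+00,  1.000000e+00]])}
side {'fx': np.float64(488.819), 'fy': np.float64(488.819), 'cx': np.float64(310.911), 'cy': np.float64(246.29), 'T': array([[ 7.760000e-01,  4.020000e-01, -4.860000e-01, -1.209620e+02],
       [-6.300000e-01,  5.210000e-01, -5.760000e-01, -7.857510e+02],
       [ 2.200000e-02,  7.530000e-01,  6.580000e-01,  1.034557e+03],
       [ 0.000000e+00,  0.000000e+00,  0.000000e+00,  1.000000e+00]])}
wrist {'fx': np.float64(371.648), 'fy': np.float64(371.648), 'cx': np.float64(327.117), 'cy': np.float64(240.235), 'mount': array([[-0.0000e+00,  9.4900e-01,  3.1500e-01,  8.1450e+01],
       [ 1.0000e+00, -0.0000e+00,  1.0000e-03, -1.3660e+00],
       [ 1.0000e-03,  3.1500e-01, -9.4900e-01, -6.9348e+01],
       [ 0.0000e+00,  0.0000e+00,  0.0000e+00,  1.0000e+00]])}
```

View pics/top0.png

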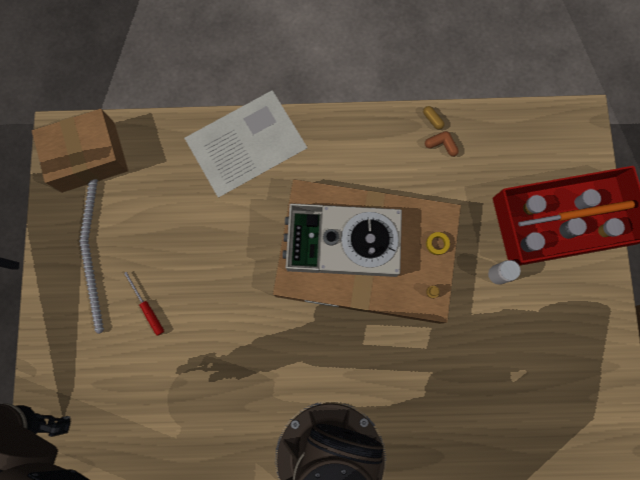

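View pics/wrist0.png

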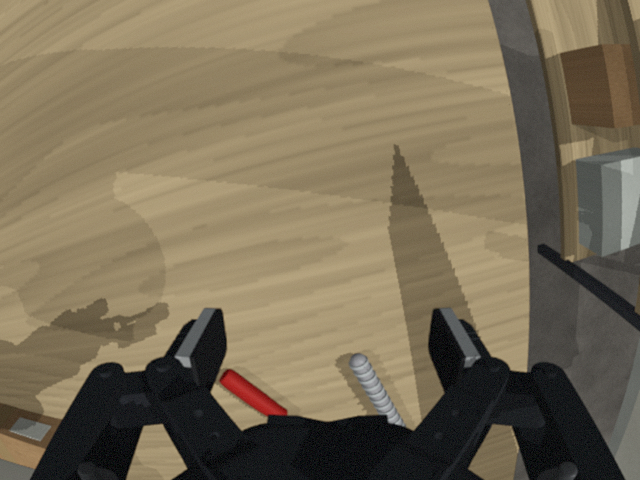

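The top view shows the controller at about (343,240), with its wheel at (370,238), button at (332,237), tape at (438,243) and nipple at (433,291). I'll enlarge the wheel next.

Run:
```python
from h import *
f=np.load('top0.npz');g=np.load('side0.npz')
a=cv2.cvtColor(f['img'],cv2.COLOR_RGB2BGR)[195:280,280:410]
c0=plane(f,[370,238],157)[0];u,v=proj(g,c0)[0].astype(int)
b=cv2.cvtColor(g['img'],cv2.COLOR_RGB2BGR)[v-50:v+50,u-80:u+80]
print(u,v,c0,plane(f,[332,237],162))
cv2.imwrite('pics/c1.png',np.hstack([cv2.resize(a,(0,0),fx=3.07,fy=3.07,interpolation=2),cv2.resize(b,(400,261),interpolation=2)])if 0 else np.vstack([cv2.resize(a,(459,300),interpolation=2),cv2.resize(b,(459,287),interpolation=2)]))
```

```text
341 261 [ 554.10332907 -113.70706236  157.        ] [[558.34689406 -17.76030677 162.        ]]
```

View pics/c1.png

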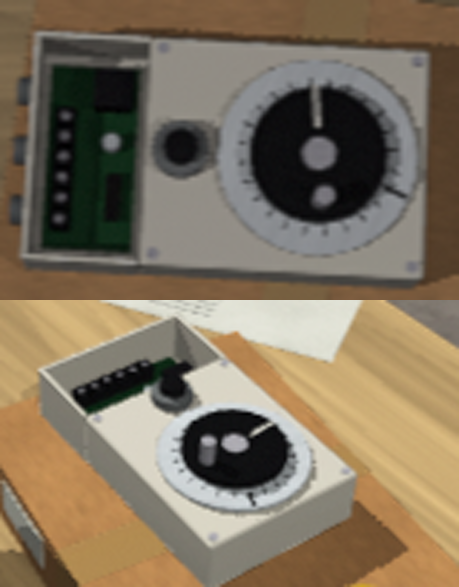

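The index mark faces roughly +x and the long line is about 115° clockwise from it. The stub is therefore on the robot side and has to travel past the button side. I'll move above the wheel and look from close by.

Call:
move_arm(targets=[0,-4,-2,-0.5,0,0,0,0,-8,-3.5,-1,0,0,0,0,-12,-5.5,-1.5,0,0,0,0,-16,-7.5,-2,0,0,0,0,-20,-9,-2.5,0,0,0,0,-24,-11,-2.5,0,0,0,0,-27,-12.5,-2.5,0,0,0,0,-30,-14,-2.5,0,0,0])

```text
time: 0.82
tool_pos: [415.1, 421.3, 329.0]
tcp_rot: [0.38, 3.118, 0.0]
wrist_force: [1.1, 0.9, 0.4]
finger_gap: 42.7
grip_force: 0.0
```

Call:
move_arm(targets=[0,-1.7,-3.6,0,0,0,-2,0,-3.4,-7.2,0,0,0,-4,0,-5.1,-10.8,0,0,0,-6,0,-6.8,-14.4,0,0,0,-8,0,-8.5,-18,0,0,0,-10,0,-10.2,-21.6,0,0,0,-12,0,-11.9,-25.2,0,0,0,-14,0,-13.6,-28.8,0,0,0,-14])

```text
time: 1.48
tool_pos: [476.4, 108.8, 328.9]
tcp_rot: [-0.007, 3.142, 0.0]
wrist_force: [0.6, 0.2, 0.1]
finger_gap: 42.5
grip_force: 0.0
```

Call:
move_arm(targets=[0,-0.8,-3.6,0,0,0,0,0,-1.6,-7.2,0,0,0,0,0,-2.4,-10.8,0,0,0,0,0,-3.2,-14.4,0,0,0,0,0,-4.0,-18,0,0,0,0,0,-4.4,-21,0,0,0,0,0,-4.4,-22,0,0,0,0,0,-4.4,-22,0,0,0,0])

```text
time: 2.15
tool_pos: [520.9, -111.5, 328.6]
tcp_rot: [-0.002, -3.141, 0.0]
wrist_force: [0.2, 0.3, -0.3]
finger_gap: 42.6
grip_force: 0.0
```

```bash
cat >> h.py <<'E'
def wplane(f,s,uv,z):
    "wrist fisheye pixels -> world plane z"
    uv=np.atleast_2d(uv).astype(float)
    x=(uv[:,0]-f['cx'])/f['fx'];y=(uv[:,1]-f['cy'])/f['fy'];r=np.hypot(x,y)+1e-12
    d=np.c_[np.sin(r)*x/r,-np.sin(r)*y/r,-np.cos(r)]
    W=np.eye(4);W[:3,:3]=R.from_rotvec(s['tcp_rot']).as_matrix();W[:3,3]=s['tool_pos']
    T=W@f['mount'];d=d@T[:3,:3].T;o=T[:3,3]
    return o+d*((z-o[2])/d[:,2])[:,None]
def look(n):
    s=robot.sense();f=robot.grab_frame('wrist');save(f,n+'.png');np.savez(n+'.npz',**f,tool_pos=s['tool_pos'],tcp_rot=s['tcp_rot'])
    print(s['tool_pos'],s['tcp_rot'],s['qpos'],s['finger_gap'],s['time']);return f,s
E
python3 -c "
from h import *
look('w1')"
```

```text
[ 520.85251068 -111.48288508  328.600193  ] [-2.01085073e-03 -3.14118612e+00  3.91099483e-04] [-2.67578511e-01  2.90117881e-01  1.83508910e+00 -4.08348640e-04
  1.01671152e+00 -1.83687961e+00] 42.553890346745256 2.15
```

View pics/w1.png

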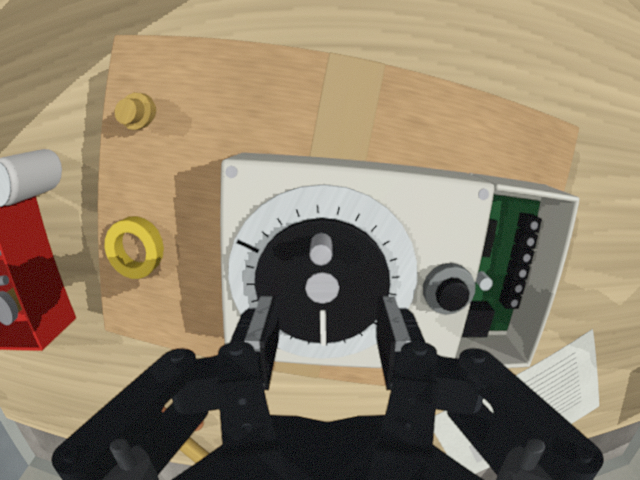

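The wrist view is clear. It shows the hub at (322,288), stub top at (320,241), index line (323,311)-(323,343), long line (237,241)-(257,250) and button at (455,292). I'll turn these into positions.

```bash
cat >> h.py <<'E'
def blob(img,uv,lo,hi,w=30):
    "centroid and pixels of the connected gray-range blob nearest uv"
    g=cv2.cvtColor(img,cv2.COLOR_RGB2GRAY);m=cv2.inRange(g,lo,hi);k=np.zeros_like(m)
    u,v=map(int,uv);k[v-w:v+w,u-w:u+w]=m[v-w:v+w,u-w:u+w]
    n,l,st,c=cv2.connectedComponentsWithStats(k,connectivity=4)
    i=min((i for i in range(1,n) if st[i,4]>12),key=lambda i:np.min(np.hypot(*(np.argwhere(l==i)[:,::-1]-uv).T)))
    return c[i],np.argwhere(l==i)[:,::-1],st[i]
E
python3 - <<'E'
from h import *
f=dict(np.load('w1.npz'));im=f['img']
P=lambda uv,z:wplane(f,f,uv,z)
for n,uv,lo,hi,z,w in(('hub',(322,288),110,255,159,22),('stub',(320,241),110,255,182,14),('idx',(323,325),110,255,157,24),('long',(247,246),0,90,146,16),('btn',(455,293),0,45,162,24),('disc',(290,280),0,60,157,95)):
    c,p,st=blob(im,uv,lo,hi,w); q=P(p,z)
    print(n,c.round(1),st,P(c,z).round(1),'ext',q.min(0).round(1)[:2],q.max(0).round(1)[:2])
    if n=='hub': h=P(c,z)[0]
    if n in('idx','long'):
        d=q-h;print('   r',np.hypot(d[:,0],d[:,1]).min().round(1),np.hypot(d[:,0],d[:,1]).max().round(1),'ang',np.degrees(np.arctan2(d[:,1].mean(),d[:,0].mean())))
f2=np.load('top0.npz')
print(plane(f2,[280+318/3.53,195+152/3.53],159),'top hub', [f['range_z'][int(v),int(u)] for u,v in((322,288),(320,241))])
E
```

```text
hub [321.8 287.5] [305 273  34  30 796] [[ 553.5 -116.9  159. ]] ext [ 542.3 -128.8] [ 565.2 -105.3]
stub [322.4 246.8] [310 234  22  21 298] [[ 514.8 -115.9  182. ]] ext [ 506.6 -123.6] [ 519.5 -110.6]
idx [322.5 338.1] [299 310  48  39 535] [[ 597.9 -116.7  157. ]] ext [ 573.  -135.1] [607.5 -98.4]
   r 19.5 57.0 ang 0.23524520621875641
long [248.1 246.2] [237 240  22  13  77] [[ 526.9 -170.6  146. ]] ext [ 522.2 -178.8] [ 531.5 -163.4]
   r 52.3 69.0 ang -116.303352699694
btn [451.5 294.2] [436 278  33  33 805] [[559.1 -21.4 162. ]] ext [546. -34.] [572.5  -8.1]
disc [307.8 296. ] [  195   218   190   157 14225] [[ 561.4 -127.1  157. ]] ext [ 503.1 -226.9] [639.9 -66.4]
[[ 553.57065028 -113.71154388  159.        ]] top hub [np.float32(263.1042), np.float32(236.12933)]
```

Call:
move_arm(targets=[0,0,-0.5,1,0,0,0,0,0,-0.5,3,0,0,0,0,0,-0.5,5,0,0,0,0,0,-0.5,7,0,0,0,0,0,-0.5,8,0,0,0,0,0,-0.5,8.8,0,0,0,0,0,-0.5,9.2,0,0,0,0,0,-0.5,9.2,0,0,0])

```text
time: 2.87
tool_pos: [520.8, -113.8, 236.5]
tcp_rot: [0.003, -3.141, -0.0]
wrist_force: [-0.7, -0.2, -0.3]
finger_gap: 42.8
grip_force: 0.0
```

```bash
python3 -c "
from h import *
look('w2')"
```

```text
[ 520.79899193 -113.82112078  236.45056287] [ 3.39944547e-03 -3.14087486e+00 -3.61602669e-04] [-2.72052705e-01  4.02400928e-01  1.93247969e+00  3.95766415e-05
  8.07463540e-01 -1.84504105e+00] 42.845944439127855 2.8667
```

View pics/w2.png

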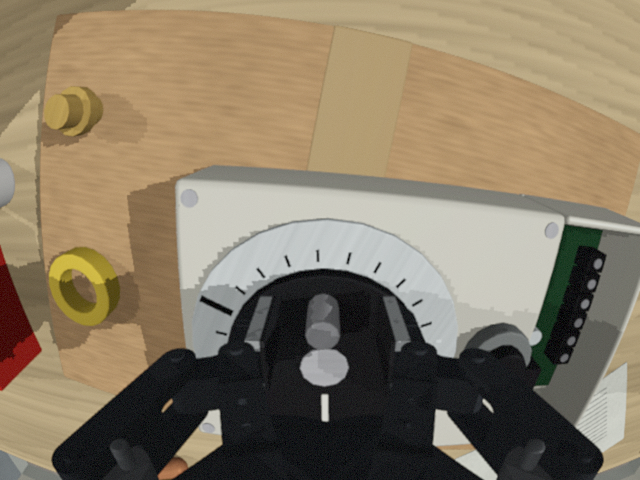

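The stub sits between the pads without touching them. I'll narrow the cage a little, still well clear of the stub, and start the arc about the wheel axis.

Call:
move_arm(targets=[0.33,0,0,0,0,0,0,0.33,0,0,0,0,0,0,0.33,0,0,0,0,0,0,0.33,0,0,0,0,0,0])

```text
time: 3.25
tool_pos: [521.1, -114.4, 237.4]
tcp_rot: [-0.002, 3.141, -0.0]
wrist_force: [-0.0, 0.1, 0.6]
finger_gap: 28.3
grip_force: 0.0
```

Call:
move_arm(targets=[0.33,-0.01,0.23,0,0,0,4,0.33,-0.05,0.47,0,0,0,8,0.33,-0.09,0.69,0,0,0,12,0.33,-0.16,0.92,0,0,0,16,0.33,-0.24,1.14,0,0,0,20,0.33,-0.33,1.35,0,0,0,24,0.33,-0.44,1.56,0,0,0,28,0.33,-0.56,1.76,0,0,0,32])

```text
time: 3.92
tool_pos: [526.6, -96.8, 237.2]
tcp_rot: [0.869, 3.019, -0.0]
wrist_force: [-0.3, -1.6, 0.6]
finger_gap: 28.5
grip_force: 0.8
```

Call:
move_arm(targets=[0.33,-0.01,0.23,0,0,0,4,0.33,-0.05,0.47,0,0,0,8,0.33,-0.09,0.69,0,0,0,12,0.33,-0.16,0.92,0,0,0,16,0.33,-0.24,1.14,0,0,0,20,0.33,-0.33,1.35,0,0,0,24,0.33,-0.44,1.56,0,0,0,28,0.33,-0.56,1.76,0,0,0,32])

```text
time: 4.58
tool_pos: [540.5, -84.7, 237.1]
tcp_rot: [1.667, 2.663, -0.0]
wrist_force: [-1.4, -1.3, 0.7]
finger_gap: 28.8
grip_force: 0.9
```

Call:
move_arm(targets=[0.33,-0.01,0.23,0,0,0,4,0.33,-0.05,0.47,0,0,0,8,0.33,-0.09,0.69,0,0,0,12,0.33,-0.16,0.92,0,0,0,16,0.33,-0.24,1.14,0,0,0,20,0.33,-0.33,1.35,0,0,0,24,0.33,-0.44,1.56,0,0,0,28,0.33,-0.56,1.76,0,0,0,32])

```text
time: 5.25
tool_pos: [558.6, -81.8, 237.1]
tcp_rot: [-2.336, -2.099, 0.0]
wrist_force: [-2.6, 1.9, 0.8]
finger_gap: 28.7
grip_force: 1.3
```

```bash
python3 -c "
from h import *
look('w3')"
```

```text
[558.55651311 -81.83916232 237.05011708] [-2.33635601e+00 -2.09931028e+00  4.81108486e-04] [-1.99251792e-01  4.40548014e-01  1.86168771e+00  1.72681140e-04
  8.40043104e-01 -9.25869845e-02] 28.69647048181721 5.25
```

View pics/w3.png

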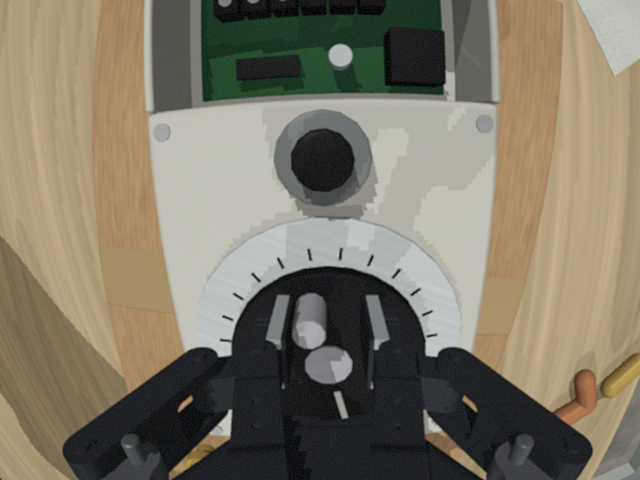

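The cage is pushing the stub with its left pad at (285,325). The hub is at (329,365), and the index line is visible at (335,392)-(345,416). I'll work out what angle remains.

```bash
cat >> h.py <<'E'
def idxang(f,s,hub,idx,w=16,wh=26):
    P=lambda uv,z:wplane(f,s,uv,z)
    ch,ph,sh=blob(f['img'],hub,100,255,wh);ci,pi,si=blob(f['img'],idx,100,255,w)
    h=P(ch,159)[0];q=P(pi,157)[:,:2];d=q-h[:2];r=np.hypot(*d.T)
    vx,vy,x0,y0=cv2.fitLine(q.astype(np.float32),2,0,.01,.01).ravel()
    print('hub',ch,h,sh,'idx',ci,si,'r',r.min(),r.max(),'ang',np.degrees(np.arctan2(*d.mean(0)[::-1])),'line',np.degrees(np.arctan2(vy,vx)))
    return h
E
python3 - <<'E'
from h import *
f=dict(np.load('w3.npz'));idxang(f,f,(329,365),(340,404))
f=dict(np.load('w1.npz'));idxang(f,f,(322,288),(323,322),16)
E
```

```text
hub [328.4992515 364.8989521] [ 554.65631896 -115.66113992  159.        ] [ 306  347   46   36 1336] idx [340.49450549 404.43406593] [334 391  14  28 182] r 19.910182378582643 41.06529298326238 ang -83.58531759576256 line -82.96153
hub [321.81081081 287.52088452] [ 553.57024095 -116.84486009  159.        ] [305 273  34  31 814] idx [322.5       323.6626506] [320 310   6  28 166] r 19.43580245894288 43.403026403330415 ang 0.45287059849330585 line -0.4314636
```

Call:
move_arm(targets=[0.33,-0.01,0.23,0,0,0,4,0.33,-0.05,0.47,0,0,0,8,0.33,-0.09,0.69,0,0,0,12,0.33,-0.16,0.92,0,0,0,16,0.33,-0.24,1.14,0,0,0,20,0.33,-0.33,1.35,0,0,0,24,0.33,-0.38,1.46,0,0,0,26,0.33,-0.44,1.56,0,0,0,28])

```text
time: 5.97
tool_pos: [573.8, -87.7, 237.0]
tcp_rot: [-2.773, -1.476, -0.0]
wrist_force: [-0.9, 3.3, 0.9]
finger_gap: 28.9
grip_force: 1.3
```

Run:
```python
from h import *
f,s=look('w4');idxang(f,s,(329,365),(340,404))
```

```text
[573.76197216 -87.72515433 236.98594597] [-2.77254515e+00 -1.47629640e+00 -4.52167367e-05] [-2.04154435e-01  4.60297861e-01  1.82567315e+00  5.34432196e-04
  8.55919718e-01  3.87722021e-01] 28.884767663584178 5.9667
hub [327.19071429 364.19214286] [ 554.81813654 -115.65914473  159.        ] [ 304  346   48   37 1400] idx [339.85990338 404.57971014] [333 391  15  28 207] r 20.00035875668713 41.89408120335844 ang -111.0698219796769 line 68.79218
```

Call:
move_arm(targets=[0.33,-0.01,0.12,0,0,0,2,0.33,-0.02,0.23,0,0,0,4,0.33,-0.02,0.29,0,0,0,5,0.33,-0.02,0.29,0,0,0,5,0.33,-0.02,0,0,0,0,5,0.33,-0.02,-0.3,0,0,0,5,0.33,-0.02,-0.3,0,0,0,5,0.33,-0.02,-0.3,0,0,0,5])

```text
time: 6.68
tool_pos: [571.1, -86.4, 237.0]
tcp_rot: [2.834, 1.356, 0.0]
wrist_force: [0.1, 0.1, 0.6]
finger_gap: 28.4
grip_force: 0.0
```

Call:
move_arm(targets=[0.33,0,0,-1,0,0,0,0.33,0,0,-3,0,0,0,0.33,0,0,-5,0,0,0,0.33,0,0,-7,0,0,0,0.33,0,0,-9,0,0,0,0.33,0,0,-9.2,0,0,0,0.33,0,0,-9.2,0,0,0,0.33,0,0,-9.2,0,0,0])

```text
time: 7.35
tool_pos: [571.1, -86.4, 329.0]
tcp_rot: [2.834, 1.355, 0.0]
wrist_force: [-0.5, 0.6, 0.7]
finger_gap: 28.7
grip_force: 0.0
```

```bash
python3 -c "
from h import *
f,s=look('w5')"
```

```text
[571.14547008 -86.42904704 328.96041747] [2.83421404e+00 1.35487300e+00 2.52683661e-04] [-2.02638976e-01  3.53984173e-01  1.73720033e+00 -5.67526862e-05
  1.05016898e+00  4.76330958e-01] 28.65181113720897 7.35
```

View pics/w5.png

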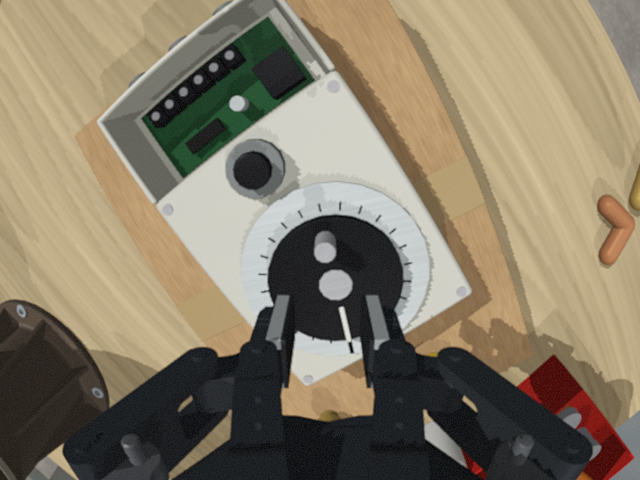

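The view shows the index line (342,307)-(349,340) running into the dark long line at about (350,347). I'll measure both against the hub.

```bash
cat > m.py <<'E'
from h import *
def meas(f,s,hub,idx,lng,w=10,lo=0,hi=90):
    h=idxang(f,s,hub,idx,17,22)
    c,p,st=blob(f['img'],lng,lo,hi,w);q=wplane(f,s,p,146);d=q-h
    r=np.hypot(d[:,0],d[:,1]);print('long',c,st,'r',r.min(),r.max(),'ang',np.degrees(np.arctan2(d[:,1].mean(),d[:,0].mean())))
E
python3 - <<'E'
from m import *
f=dict(np.load('w5.npz'));meas(f,f,(335,285),(345,323),(351,348))
g=cv2.cvtColor(f['img'],cv2.COLOR_RGB2GRAY);print(g[334:360,338:362])
E
```

```text
hub [335.25367647 284.51838235] [ 554.78739362 -116.13253124  159.        ] [319 270  34  30 816] idx [345.43668122 324.13537118] [338 306  22  34 229] r 19.017742440460175 51.51032459300656 ang -115.68119840004407 line 68.03377
long [350.57142857 347.03571429] [349 342   4  11  28] r 59.477281635842196 69.78228669396779 ang -116.93721514055022
[[ 34  34  34  39  29  34 110 192 221 224 223 205 128  37  34  37  40  37
   38  39  40  33  27  28]
 [ 40  37  35  38  35  24  83 164 208 221 225 210 139  52  34  40  37  33
   35  26  34  33  32  28]
 [ 39  36  38  32  35  31  67 144 200 222 223 211 157  68  30  31  34  33
   43  54  73  70  41  21]
 [ 35  36  36  38  36  30  52 130 197 222 224 214 173  86  25  44  55  73
   93 111 126 126  72  26]
 [ 34  30  29  34  34  29  31 108 186 219 224 221 199 117  71  94 108 127
  145 149 156 142  82  29]
 [ 43  57  54  59  66  60  63 106 169 208 222 225 210 148 141 153 148 154
  156 162 159 141  88  30]
 [110 120 123 126 141 134 139 162 182 203 219 221 206 159 184 192 176 166
  166 167 164 143  95  42]
 [176 181 182 184 190 186 187 197 201 195 193 
[... 1173 characters left out ...]
09 210 210 210 208 207 209 208 206 206 190 159 144 147 159 183 200
  192 183 185 200 207 188]
 [206 204 204 206 205 206 204 205 206 207 208 206 203 200 199 202 203 203
  190 181 194 206 209 193]
 [201 199 199 205 205 203 195 201 205 205 207 208 209 210 209 208 209 207
  202 203 204 209 209 191]
 [206 203 204 206 207 205 204 205 207 207 207 207 207 209 208 209 207 208
  208 209 209 210 208 188]
 [207 208 209 208 206 208 207 209 208 207 207 208 208 206 208 207 208 208
  208 209 209 205 196 175]
 [208 209 208 205 208 207 207 207 208 209 208 207 207 206 208 207 208 209
  208 206 199 188 170 150]
 [207 206 207 207 207 207 208 208 206 207 208 208 208 208 209 209 207 208
  200 187 174 152 134 121]]
```

The index is at -115.7° and the long line at -116.9°, so they are about 1 mm apart and lined up. In the image the two run straight into each other. Next I'll locate the button from the views already taken.

Run:
```python
from h import *
for n,uv in(('w5',(252,170)),('w3',(322,160))):
    f=dict(np.load(n+'.npz'));c,p,st=blob(f['img'],uv,0,40,40);q=wplane(f,f,p,162)
    print(n,c,st,wplane(f,f,c,162),q.min(0),q.max(0))
f=dict(np.load('w5.npz'))
Rm=R.from_rotvec(f['tcp_rot']).as_matrix();print(Rm.round(3))
b=np.array([560,-18,329.]);print((b-f['tool_pos'])@Rm)
print(f['range_z'][165:176:5,245:262:5])
T=np.eye(4)
# height of button top from depth
u,v=252,170;x=(u-f['cx'])/f['fx'];y=(v-f['cy'])/f['fy'];r=np.hypot(x,y);d=np.array([np.tan(r)*x/r,-np.tan(r)*y/r,-1])*f['range_z'][v,u]
print(Rm@(f['mount'][:3,:3]@d+f['mount'][:3,3])+f['tool_pos'])
```

```text
w5 [252.88776542 170.86552073] [234 152  38  37 989] [[564.0997971  -19.07768517 162.        ]] [551.76357048 -30.3279527  162.        ] [576.29162855  -7.81170404 162.        ]
w3 [322.54727211 160.80040664] [ 292  129   62   63 2951] [[562.69968175 -17.96639151 162.        ]] [550.48824218 -30.04281676 162.        ] [574.60521896  -5.60074975 162.        ]
[[ 0.628  0.778  0.   ]
 [ 0.778 -0.628 -0.   ]
 [ 0.     0.    -1.   ]]
[ 4.62550507e+01 -5.16451882e+01 -4.86772120e-02]
[[233.65742 234.24367 232.8985  233.59387]
 [234.86322 234.99095 234.81378 234.82599]
 [235.59587 235.46587 234.94464 235.35062]]
[563.77610234 -18.24081077 160.96362243]
```

Call:
move_arm(targets=[1,0,0,0,0,0,0,1,0,0,0,0,0,0,1,0,0,0,0,0,0])

```text
time: 7.65
tool_pos: [571.1, -86.4, 328.3]
tcp_rot: [-2.834, -1.354, 0.001]
wrist_force: [-1.0, -0.1, 0.2]
finger_gap: 0.0
grip_force: 0.0
```

Call:
move_arm(targets=[1,1.6,-1.6,0,0,0,0,1,3.2,-3.3,0,0,0,0,1,4.75,-4.95,0,0,0,0,1,4.75,-4.95,2,0,0,0,1,4.75,-4.95,4.5,0,0,0,1,4.75,-4.95,6.5,0,0,0,1,4.75,-4.95,7.8,0,0,0,1,4.75,-4.95,7.8,0,0,0])

```text
time: 8.32
tool_pos: [561.1, -18.2, 248.0]
tcp_rot: [-2.832, -1.354, 0.006]
wrist_force: [-0.4, 0.6, -0.8]
finger_gap: 0.4
grip_force: 0.0
```

```bash
python3 -c "
from h import *
f,s=look('w6');print(s['wrist_force'])"
```

```text
[561.13882605 -18.17261009 248.04453875] [-2.83221933 -1.35398226  0.00637536] [-8.63547834e-02  4.24142427e-01  1.85607521e+00 -3.54407113e-05
  8.66073064e-01  5.92573845e-01] 0.4129813730897518 8.3167
[-0.41103249  0.62128599 -0.828399  ]
```

View pics/w6.png

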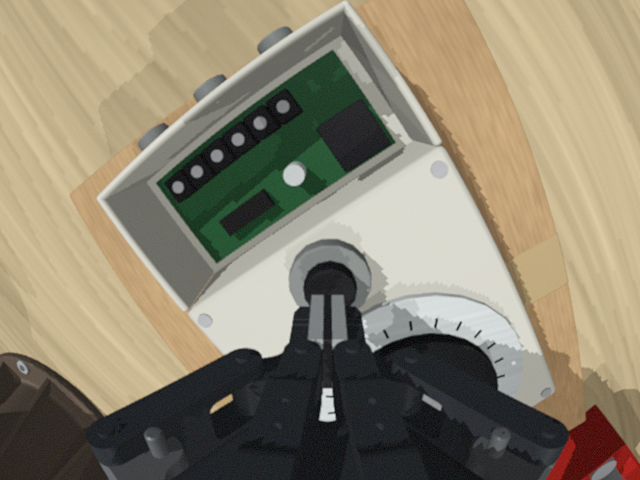

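The shut fingertips at (328,300) are centred over the button at (329,285). I'll press down gently in small steps.

Call:
move_arm(targets=[1,0,0,0.4,0,0,0,1,0,0,0.8,0,0,0,1,0,0,1.1,0,0,0,1,0,0,1.3,0,0,0,1,0,0,1.4,0,0,0,1,0,0,1.5,0,0,0,1,0,0,1.5,0,0,0])

```text
time: 8.95
tool_pos: [562.6, -18.4, 235.9]
tcp_rot: [2.834, 1.355, 0.0]
wrist_force: [0.3, 0.1, 0.2]
finger_gap: 0.2
grip_force: 0.0
```

Call:
move_arm(targets=[1,0,0,0.1,0,0,0,1,0,0,0.2,0,0,0,1,0,0,0.3,0,0,0,1,0,0,0.3,0,0,0,1,0,0,0.3,0,0,0])

```text
time: 9.37
tool_pos: [562.7, -18.4, 233.0]
tcp_rot: [2.834, 1.355, 0.0]
wrist_force: [-0.1, 0.5, 1.6]
finger_gap: 0.3
grip_force: 1.1
```

Contact has started at about 1.6 N. I'll continue down.

Call:
move_arm(targets=[1,0,0,0.1,0,0,0,1,0,0,0.2,0,0,0,1,0,0,0.3,0,0,0,1,0,0,0.4,0,0,0,1,0,0,0.4,0,0,0,1,0,0,0.4,0,0,0])

```text
time: 9.87
tool_pos: [562.7, -18.4, 229.0]
tcp_rot: [2.834, 1.355, 0.0]
wrist_force: [0.8, -0.0, 4.4]
finger_gap: 0.3
grip_force: 2.3
```

Call:
move_arm(targets=[1,0,0,0.1,0,0,0,1,0,0,0.15,0,0,0,1,0,0,0.2,0,0,0,1,0,0,0.2,0,0,0,1,0,0,0.2,0,0,0,1,0,0,0.2,0,0,0])

```text
time: 10.37
tool_pos: [562.8, -18.4, 228.3]
tcp_rot: [2.834, 1.354, 0.002]
wrist_force: [-6.0, 0.7, 26.4]
finger_gap: 0.0
grip_force: 13.5
```

The force rose to 26 N, so the button is on its stop. I'll retract straight up and move clear.

Call:
move_arm(targets=[1,0,0,-0.4,0,0,0,1,0,0,-1,0,0,0,1,0,0,-2,0,0,0,1,0,0,-4,0,0,0,1,0,0,-6,0,0,0,1,0,0,-8,0,0,0,1,0,0,-10,0,0,0,1,0,0,-10,0,0,0])

```text
time: 11.03
tool_pos: [563.8, -18.5, 331.0]
tcp_rot: [2.832, 1.354, 0.006]
wrist_force: [1.6, 0.0, 0.9]
finger_gap: -0.0
grip_force: 0.0
```

Call:
move_arm(targets=[0.33,-1.6,1.6,0,0,0,0,0.33,-3.2,3.3,0,0,0,0,0.33,-4.75,4.95,0,0,0,0,0.33,-4.75,4.95,0,0,0,0,0.33,-4.75,4.95,0,0,0,0])

```text
time: 11.45
tool_pos: [571.0, -87.3, 326.7]
tcp_rot: [-2.835, -1.352, 0.001]
wrist_force: [0.4, 1.1, -1.2]
finger_gap: 28.7
grip_force: 0.0
```

Run:
```python
from m import *
f,s=look('w7');meas(f,s,(335,285),(345,323),(351,348))
c,p,st=blob(f['img'],(252,170),0,40,40);print(wplane(f,s,c,162),st,s['wrist_force'],f['range_z'][165:176:5,245:262:5])
```

```text
[571.0186693  -87.25640106 326.69809622] [-2.83528042e+00 -1.35189032e+00  9.06505384e-04] [-2.04141848e-01  3.56600468e-01  1.73924007e+00  6.29377970e-05
  1.04651798e+00  4.76774607e-01] 28.65214460684764 11.45
hub [335.07923169 284.94237695] [ 554.76572358 -116.19827332  159.        ] [319 270  34  31 833] idx [344.38755981 323.11483254] [338 307  14  33 209] r 19.076652860776218 48.73826486968415 ang -116.47075192773673 line 63.843174
long [350.64285714 347.78571429] [349 343   4  11  28] r 59.49938585242097 69.93084036909498 ang -116.97474776200626
[[564.17325143 -19.26814625 162.        ]] [233 151  38  38 990] [ 0.40498506  1.12423961 -1.20454694] [[230.82263 230.84721 230.45982 231.81677]
 [232.87952 232.4537  231.77322 232.33165]
 [233.16121 234.24246 233.98152 233.23367]]
```

View pics/w7.png

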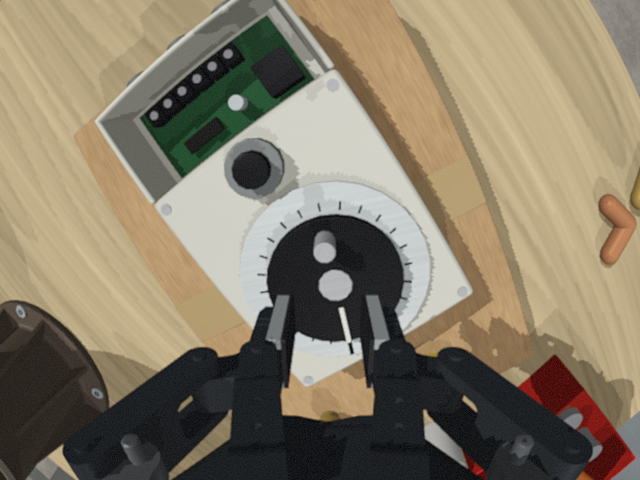

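The last picture shows the index line (342,307)-(349,340) still running into the long line at (350,347), within about 0.5°. The button is up at (252,170), the controller hasn't moved and the robot touches nothing. I'm handing the job in.

```bash
python3 -c "
from workcell import robot
print(robot.finish_job())"
```

```text
the job is handed in; nothing more can be done
None
```

The wheel's index mark is lined up with the long line (last measured about 0.5° off, tolerance about 3.4°), the store button was pressed to its stop and came back up, and the job is handed in; no verdict came back.

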